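Refit the loose control knob of a dry-block warmer

TASK

The warmer's second control knob has come off and lies in the steel tray. Put it back on the bare spindle: feel for the angle at which its flat bore matches the spindle's flat, then press it gently, without forcing, until it snaps fully home, and let go. Do not push the other things about.

Things in the scene. Friction and masses are not known exactly. Their poses are not given: they have to be found in the camera images.
- knob_center (a point): the loose knob's centre, 23 mm above its underside. Black plastic, round body 42 mm wide, 36 mm high, with a grip bar 34 x 10 x 10 mm on top (46 mm high in all, about 45 g); stands bore down in the tray. z up along the bore. The bar lies along x; a white line on it runs from the middle to the +x end: the flat of the D bore is on that +x side, facing inwards
- knob_mouth (a point): mouth of the knob's bore, middle of its underside; axes as knob_center. From here up: a taper 21 mm wide narrowing to a round neck 15 mm wide 3 mm up, then wider again (snap catch); the D part, its flat 3.4 mm from the axis, begins 21 mm up and is 12 mm deep
- shaft_end (a point): upper end of the bare upright steel spindle, 32 mm above the deck, on its axis; axes of the warmer (z up, -x to its front). 14 mm in diameter, round below, upper half cut to one flat 2.5 mm from the axis. THE SPINDLE'S ANGLE IS NOT MEASURED: its flat faces 0.35 to 2.15 rad (20 to 123 degrees) counter-clockwise, seen from above, of the front (-x here); the knob's +x must point as the flat faces
- shaft_foot (a point): foot of the spindle on the flat deck, 85 mm above the bench; same axes. A mismatched knob rests on the spindle's end, underside 11 mm above this point, its neck round the spindle; matched to some 9 degrees it drops on. At 7 mm spring balls resist with 9 N; past 3 mm they snap and it meets the deck. Friction 0.1 N m, its angle does not matter; over 30 N from the knob before it is home bends it
- warmer: dry-block warmer, white housing 220 (x) x 260 (y) x 85 mm high, fixed; origin at the centre of its underside, front faces its -x. Bare spindle at (-50, -65) mm, an identical knob already fitted at (-50, +65) mm, and an aluminium block with a few tubes, up to 42 mm above the deck, from x = 22 to 98 mm
- tray: low steel tray 180 (x) x 240 (y) mm, walls 12 mm high and 3 mm thick, floor 3 mm, fixed; origin at the centre of its underside. The knob stands in its -y half, its centre at least 60 mm from the walls; a vial and a ring in its +y half
- vial: small amber vial standing in the tray, 24 mm wide, 45 mm high, origin under it; leave alone
- lockring: brass ring lying in the tray, 30 mm wide, 10 mm high, origin under it; leave alone
- beaker: glass beaker 70 mm wide, 85 mm high, origin under it; leave alone
- carton: paper carton 50 x 90 x 35 mm, origin under it; leave alone
- strip: red plastic strip 100 x 16 x 8 mm, origin under it; leave alone
- saline: clear plastic bottle 68 mm wide, 170 mm high, origin under it; leave alone
- reagent: amber bottle 60 mm wide, 130 mm high, origin under it; leave alone
- jar: white jar 60 mm wide, 75 mm high, origin under it; leave alone

How it is judged:
By the outcome, as a careful person would: the job done as asked, in the order asked, and still so for the second after the job is handed in, with the robot touching nothing.
It also fails if it takes over 72 s, if anything falls off the work surface, if the arm or the gripper's body presses on something with over 40 N, if the wrist force passes 120 N, or if a joint passes its speed limit or range.

ROBOT

A 6-joint arm with a two-finger parallel gripper is mounted at the origin on the work surface. World frame = base frame: x ahead of the robot, y to its left, z up, the work surface at z = 0. Lengths are in mm, angles in rad, forces in N, time in s.
With the tool pointing down it reaches from about 350 to 1000 mm from the base axis. Payload 7.1 kg.
Tool frame: the origin (TCP) lies at the very end of the fingers, on their centre line; the grasp point (between the pads) lies 19 mm behind it (arm.tcp_to_grasp is the distance from the TCP to the grasp point, in mm); z points along the fingers, y is the line along which they close (so a half turn about z gives the same grasp; the last joint's range is limited). The gripper opens to 85 mm and grips with 20 to 120 N. Pads are 22 mm wide; open, the fingers measure 114 mm over their backs; the gripper's body (76 mm by 85 mm) begins 54 mm behind the grasp point. The pads swing forward as they close: fully open they stand 13 mm farther back than shut.
Start: joints at [1.173, 0.423, 1.63, -0, 1.089, -0.019], TCP at [231.096, 580.689, 231.319] pointing down, gripper open.
Joint ranges: [-3, 3], [-0.9, 2.11], [0.09, 2.58], [-1.31, 4.45], [0.11, 2.69], [-2.54, 2.54]. Speed limits (rad/s): [2.39, 2.39, 3.01, 3.14, 3.14, 3.14].

INTERFACE

Orientations are given as a unit quaternion [w, x, y, z].
In Python, from bench import arm gives the robot as it stands.
- The arm moves only by the tool servo_tool, never from a script. Its argument "series" is a list of rows, each an object with "xyz": the shift along the tool's x, y, z scaled (see below), a list of three; "rotation": the turn, a rotation vector about the tool's x, y, z scaled (see below), a list of three; "claw": the opening, from -1 (shut) to 1 (fully open). A call has 1 to 20 rows; each row is the pose to reach, as a shift and turn from the pose commanded when the call began, along the tool's axes at that moment; what a row does not reach only later rows make up. The controller multiplies each number of a shift by 0.25 m and each number of a turn by 90 degrees. A row lasts 1/12 s, in which the tool goes at most 41.7 mm and 7.16 degrees, less where a joint would pass 70% of its speed; a pose out of reach is approached as far as the arm can. A call with a number of a shift or a turn outside -1 to 1 is refused whole. A call with a gripper value outside its range is refused whole. The fingers move at their own pace and stop on an object; "newtons" is the grip in N (left out, the last holds). Time passes only in rows, so rows that repeat a pose let the fingers close. It gives the time, the measured TCP pose, the force, the opening and the grip force at its end, in the units of the state.
- arm.get_state(): the state, without advancing time (a new reading comes with each control period).
- arm.snapshot(name): name is "scene" or "top"; returns a dict with "frame" (480x640x3 uint8, red, green, blue), "mtx" (3x3 intrinsics, pixels), "view" (4x4, takes a point from world to camera coordinates). Camera axes: x right, y down, z forward; pixel columns grow to the right and rows downward; lengths in mm; the calibration is good to about 2 mm. A picture is of the moment at which its call begins. There is no depth.
- arm.close_job(): hands the job in; it is judged then, once.
The state is a dict: "time_s": time; "joint_pos": joint angles; "qd": joint speeds; "joint_efforts": joint torques, N m; "position": TCP position; "orientation": TCP orientation; "force": force on the tool from outside, world axes, zero at the start; "wrist_torque": the same for the moment, N m; "gripper_width": finger opening in mm; "grip_force": force on a finger pad.
Only numpy, scipy, OpenCV 4.12 (cv2) and the standard library are available. Lean on these libraries where they do the work, as an engineer would, in place of code of your own. Each camera call takes 0.05 s, during which the arm holds its last target. There are 200 camera calls.

## Working session

There is one attempt and no reset: what is moved stays moved. The work goes in short steps, Python scripts to look and compute and a tool call to move; the robot and the scene stay as the last step left them, time stands still between calls to the robot, and variables do not carry over. Pictures are saved under pics/ and viewed, at most 10 in all, crops included, and the job is handed in when it is done.

Besides the shell and the picture viewer there is one more tool, called as name([rows], argument=value, ...), one row to a line, values as JSON. servo_tool: Moves the arm, as the interface text tells. Its arguments: {"type":"object","properties":{"series":{"type":"array","items":{"type":"object","properties":{"xyz":{"type":"array","items":{"type":"number","minimum":-1,"maximum":1}},"rotation":{"type":"array","items":{"type":"number","minimum":-1,"maximum":1}},"claw":{"type":"number"}}}},"newtons":{"type":"number"}},"required":["series"]}

```bash
mkdir -p pics
python3 - <<'E'
from bench import arm
import cv2,numpy as np,pickle
s=arm.get_state(); print(s)
d={}
for n in("scene","top"):
    r=arm.snapshot(n); d[n]=r; cv2.imwrite(f"pics/{n}0.png",r["frame"][:,:,::-1]); print(n,r["mtx"].tolist(),np.round(r["view"],3).tolist())
pickle.dump(d,open("d0.pkl","wb"))
E
```

```text
{'time_s': 0.0, 'joint_pos': array([ 1.17301050e+00,  4.23857107e-01,  1.63070626e+00, -1.54528038e-06,
        1.08860417e+00, -1.90006414e-02]), 'qd': array([0.00017448, 0.00067888, 0.00147738, 0.00037029, 0.00112655,
       0.0011064 ]), 'joint_efforts': array([ 1.32128665e-03, -5.57382917e+01, -2.81740111e+01,  7.14969315e-05,
        7.34789937e-03, -1.40637761e-05]), 'position': array([230.88046758, 580.19074464, 230.52915047]), 'orientation': array([-1.62242406e-04,  1.88261975e-01,  9.82118531e-01, -7.70544255e-04]), 'force': array([ 0.41310475, -0.28784664, -0.45956514]), 'wrist_torque': array([0.01572764, 0.05090225, 0.0558845 ]), 'grip_force': 0.0, 'gripper_width': 85.63281232515158}
scene [[447.92710858766463, 0.0, 316.5986306829206], [0.0, 447.92710858766463, 240.9171354098173], [0.0, 0.0, 1.0]] [[-0.756, 0.654, -0.014, 420.184], [0.381, 0.422, -0.822, -131.045], [-0.532, -0.627, -0.569, 1435.694], [0.0, 0.0, 0.0, 1.0]]
top [[496.1082761917518, 0.0, 320.75640189983596], [0.0, 496.1082761917518, 230.38368127785924], [0.0, 0.0, 1.0]] [[-0.013, -1.0, -0.012, 19.359], [-0.995, 0.014, -0.102, 558.962], [0.102, 0.011, -0.995, 1207.351], [0.0, 0.0, 0.0, 1.0]]
```

View pics/scene0.png

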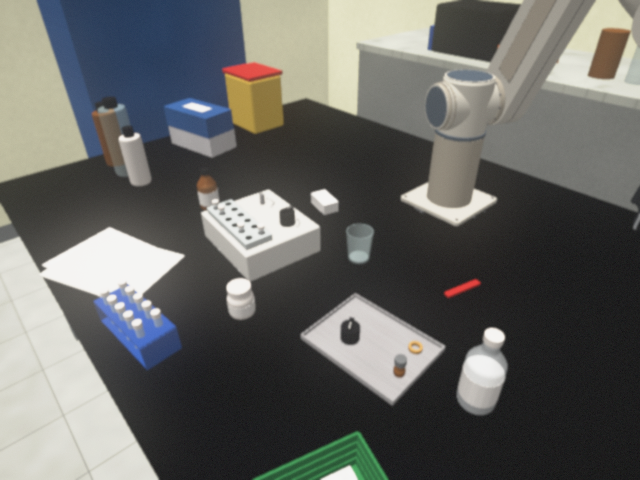

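View pics/top0.png

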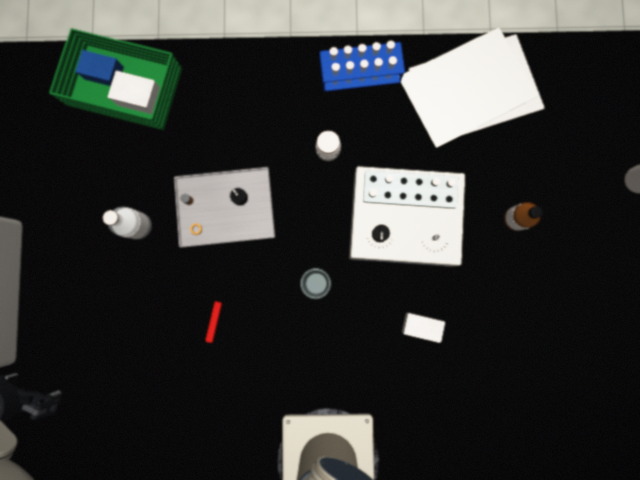

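The top view shows the tray with the knob near (239,197), the fitted knob at (381,233), and the bare spindle at (435,237). The warmer's front faces the robot, towards the bottom of the image. I'll zoom in on these from both cameras.

```bash
cat > h.py <<'E'
import numpy as np,cv2
def ray(r,uv):
    V=np.array(r["view"]);R,t=V[:3,:3],V[:3,3]
    c=-R.T@t; d=R.T@np.linalg.inv(r["mtx"])@np.array([*uv,1.]); return c,d
def onz(r,uv,z):
    c,d=ray(r,uv); return c+d*(z-c[2])/d[2]
def tri(ra,ua,rb,ub):
    A=[];b=[]
    for r,u in((ra,ua),(rb,ub)):
        c,d=ray(r,u); d=d/np.linalg.norm(d); P=np.eye(3)-np.outer(d,d); A.append(P);b.append(P@c)
    return np.linalg.lstsq(np.vstack(A),np.hstack(b),rcond=None)[0]
def proj(r,p):
    q=np.array(r["mtx"])@(np.array(r["view"])@np.append(p,1))[:3]; return q[:2]/q[2]
E
python3 - <<'E'
import pickle,cv2,numpy as np
from h import *
d=pickle.load(open("d0.pkl","rb"))
def crop(n,u,v,w=40,h=30): return cv2.resize(d[n]["frame"][v-h:v+h,u-w:u+w,::-1],(400,300),interpolation=cv2.INTER_CUBIC)
cv2.imwrite("pics/c0.png",np.vstack([np.hstack([crop("top",239,197),crop("top",425,237)]),np.hstack([crop("scene",350,330),crop("scene",270,205)])]))
t=d["top"]; g=cv2.cvtColor(t["frame"],cv2.COLOR_RGB2GRAY)
# tray and warmer outlines
for nm,(x0,y0,x1,y1),z,th in(("tray",(160,155,290,260),12,60),("warmer",(346,155,472,275),85,150)):
    m=np.zeros_like(g); m[y0:y1,x0:x1]=(g[y0:y1,x0:x1]>th)*255
    c=max(cv2.findContours(m,0,1)[0],key=cv2.contourArea)
    b=cv2.minAreaRect(c); P=np.array([onz(t,p,z) for p in cv2.boxPoints(b)])
    print(nm,np.round(P[:,:2],1).tolist(),"ctr",P.mean(0).round(1),"sides",np.linalg.norm(P-np.roll(P,-1,0),axis=1).round(1))
    if nm=="warmer":
        hull=cv2.convexHull(c); Q=np.array([onz(t,p,85)[:2] for p in hull[:,0].astype(float)]); print("hull box",cv2.minAreaRect(Q.astype(np.float32)))
for nm,(x0,y0,x1,y1) in(("loose",(222,180,256,214)),("fitted",(366,218,397,249))):
    m=np.zeros_like(g); m[y0:y1,x0:x1]=(g[y0:y1,x0:x1]<75)*255
    c=max(cv2.findContours(m,0,1)[0],key=cv2.contourArea); print(nm,cv2.minEnclosingCircle(c),cv2.contourArea(c))
E
```

```text
tray [[706.6, 393.7], [728.6, 143.9], [544.1, 125.8], [522.4, 371.9]] ctr [625.4 258.8  12. ] sides [250.8 185.3 247.1 185.5]
warmer [[488.2, -57.5], [708.0, -76.4], [685.9, -340.0], [467.4, -316.3]] ctr [ 587.4 -197.6   85. ] sides [220.6 264.5 219.7 259.6]
hull box ((587.6189575195312, -196.5335235595703), (259.8569641113281, 219.9107208251953), 85.2054214477539)
loose ((238.31187438964844, 197.0148468017578), 8.341729164123535) 157.5
fitted ((380.3118896484375, 232.9851531982422), 8.341716766357422) 184.0
```

View pics/c0.png

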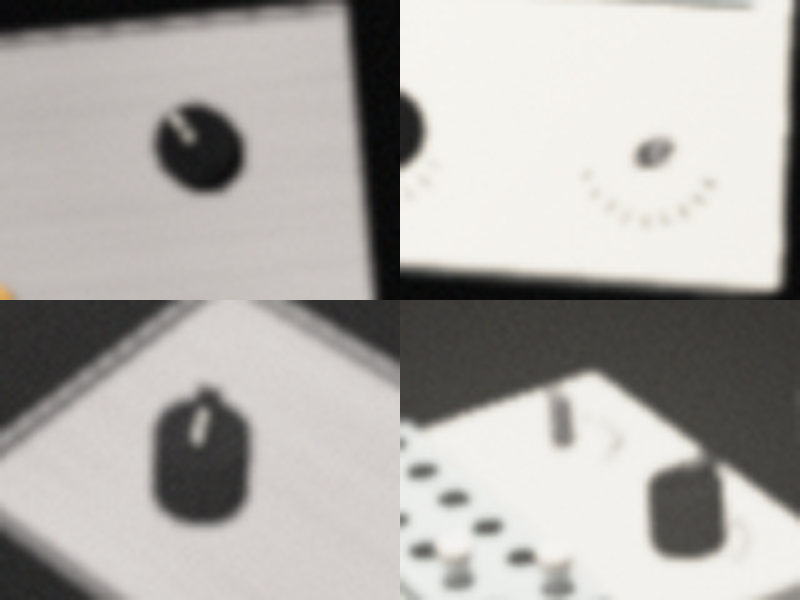

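```bash
cat >> h.py <<'E'
from scipy.spatial.transform import Rotation as Ro
def go(s,p,turn=0):
    w,x,y,z=s["orientation"]; R=Ro.from_quat([x,y,z,w]).as_matrix()
    print("xyz",np.round(R.T@(np.array(p)-s["position"])/250,4),"y-ang",np.degrees(np.arctan2(R[1,1],R[0,1])).round(2),"tilt",(R[:2,2]*1000).round(1))
E
python3 - <<'E'
import pickle
from h import *
from bench import arm
d=pickle.load(open("d0.pkl","rb"));t,s=d["top"],d["scene"]
print("tip",tri(t,(436.5,236.8),s,(261.2,193)).round(1), onz(t,(436.5,236.8),117).round(1), onz(t,(435,238.5),85).round(1))
for z in(85,117): print("foot/tip pred px",proj(t,(532.2,-257.5,z)).round(1),proj(s,(532.2,-257.5,z)).round(1))
g=cv2.cvtColor(s["frame"],7)
def blob(r,x0,y0,x1,y1,th):
    g=cv2.cvtColor(r["frame"],cv2.COLOR_RGB2GRAY); m=np.zeros_like(g); m[y0:y1,x0:x1]=(g[y0:y1,x0:x1]<th)*255
    c=max(cv2.findContours(m,0,1)[0],key=cv2.contourArea); return cv2.boundingRect(c),cv2.minEnclosingCircle(c)[0]
bt=blob(t,222,180,256,214,100); bs=blob(s,335,312,365,350,100); print(bt,bs)
a=tri(t,(237.2,195.4),s,(349.2,328.6)); b=tri(t,(233.4,189.4),s,(351.4,321.6)); print("line",a.round(1),b.round(1),onz(t,(237.2,195.4),49).round(1),onz(t,(233.4,189.4),49).round(1))
print("loose z24",onz(t,bt[1],24).round(1)); 
x,y,w,h=bs[0]; print("scene body axis",onz(s,(x+w/2-.5,330.5+1.5),21).round(1))
bf=blob(t,366,218,397,249,100); print("fitted",onz(t,bf[1],106).round(1))
p=onz(t,bt[1],24); go(arm.get_state(),[p[0],p[1],130])
E
```

```text
tip [ 532.9 -256.6  117.7] [ 531.5 -255.5  117. ] [ 530.2 -259.    85. ]
foot/tip pred px [434.3 237.7] [262.8 203.1]
foot/tip pred px [437.3 236.5] [261.9 193.1]
((230, 188, 18, 17), (238.5, 196.5)) ((341, 318, 18, 26), (350.0, 330.79998779296875))
line [651.4 218.4  32.5] [658.4 225.1  62.7] [647.  216.9  49. ] [662.2 226.4  49. ]
loose z24 [648.5 218.2  24. ]
scene body axis [651.3 216.4  21. ]
fitted [ 542.3 -128.   106. ]
xyz [-2.0876 -0.7272  0.4034] y-ang 68.29 tilt [-0.5 -1.3]
```

Measurements: knob at about (648.5, 217.5), its bar pointing at about 33°. The spindle is at (532.2, -257), and the warmer geometry and both views agree on it. Now I'll move to a point above the knob.

servo_tool([
  {"xyz":[-0.15,-0.05,0],"claw":0.46},
  {"xyz":[-0.3,-0.1,0],"claw":0.46},
  {"xyz":[-0.45,-0.15,0],"claw":0.46},
  {"xyz":[-0.6,-0.2,0],"claw":0.46},
  {"xyz":[-0.75,-0.25,0],"claw":0.46},
  {"xyz":[-0.9,-0.3,0],"claw":0.46},
  {"xyz":[-1,-0.34,0],"claw":0.46},
])

```text
validation failed for argument at $.se...
```

servo_tool([
  {"xyz":[-0.15,-0.05,0.05],"claw":0.46},
  {"xyz":[-0.3,-0.1,0.1],"claw":0.46},
  {"xyz":[-0.45,-0.15,0.15],"claw":0.46},
  {"xyz":[-0.6,-0.2,0.2],"claw":0.46},
  {"xyz":[-0.75,-0.25,0.25],"claw":0.46},
  {"xyz":[-0.9,-0.3,0.3],"claw":0.46},
  {"xyz":[-1,-0.37,0.35],"claw":0.46},
  {"xyz":[-1,-0.37,0.4],"claw":0.46},
  {"xyz":[-1,-0.37,0.4],"claw":0.46},
])

```text
validation failed for argument at $.se...
```

Run:
```python
from bench import arm
from h import *
s=arm.get_state(); print(s["time_s"],s["position"],s["gripper_width"],s["force"],s["joint_pos"].round(2)); go(s,[648.5,217.5,60]);
```

```text
0.1 [230.9363419  580.22690011 230.60484245] 85.44394604318651 [-0.26966207  0.16767845  0.53791655] [ 1.17  0.42  1.63  0.    1.09 -0.02]
xyz [-2.0884 -0.7294  0.6834] y-ang 68.29 tilt [-0.5 -1.3]
```

servo_tool([
  {"xyz":[-0.15,-0.05,0.0],"rotation":[0,0,0],"claw":0.46},
  {"xyz":[-0.3,-0.1,0.0],"rotation":[0,0,0],"claw":0.46},
  {"xyz":[-0.45,-0.15,0.0],"rotation":[0,0,0],"claw":0.46},
  {"xyz":[-0.6,-0.2,0.0],"rotation":[0,0,0],"claw":0.46},
  {"xyz":[-0.75,-0.25,0.0],"rotation":[0,0,0],"claw":0.46},
  {"xyz":[-0.9,-0.3,0.0],"rotation":[0,0,0],"claw":0.46},
  {"xyz":[-1,-0.34,0.0],"rotation":[0,0,0],"claw":0.46},
])

```text
time_s: 0.68
position: [434.1, 407.0, 231.1]
orientation: [0.0, 0.189, 0.982, -0.0]
force: [0.2, 0.2, 0.1]
gripper_width: 62.5
grip_force: 0.0
```

servo_tool([
  {"xyz":[-0.15,-0.05,0.05],"rotation":[0,0,0],"claw":0.46},
  {"xyz":[-0.3,-0.1,0.1],"rotation":[0,0,0],"claw":0.46},
  {"xyz":[-0.45,-0.15,0.15],"rotation":[0,0,0],"claw":0.46},
  {"xyz":[-0.6,-0.2,0.2],"rotation":[0,0,0],"claw":0.46},
  {"xyz":[-0.75,-0.25,0.25],"rotation":[0,0,0],"claw":0.46},
  {"xyz":[-0.9,-0.32,0.3],"rotation":[0,0,0],"claw":0.46},
  {"xyz":[-1,-0.38,0.35],"rotation":[0,0,0],"claw":0.46},
  {"xyz":[-1,-0.38,0.4],"rotation":[0,0,0],"claw":0.46},
  {"xyz":[-1,-0.38,0.4],"rotation":[0,0,0],"claw":0.46},
])

```text
time_s: 1.43
position: [627.9, 226.3, 127.9]
orientation: [-0.002, 0.19, 0.982, -0.001]
force: [-1.6, -0.2, 0.1]
gripper_width: 62.3
grip_force: 0.0
```

Run:
```python
from bench import arm
from h import *
s=arm.get_state(); print(s["time_s"],s["position"],s["gripper_width"],s["force"],s["joint_pos"].round(2)); go(s,[648.5,217.5,11])
r=arm.snapshot("scene"); x,y=350,300
cv2.imwrite("pics/a1.png",cv2.resize(r["frame"][y-75:y+75,x-100:x+100,::-1],(800,600),interpolation=2))
```

```text
1.4333 [627.94004797 226.31832621 127.90853651] 62.344688050218544 [-1.5517458  -0.17126779  0.07018388] [ 0.33  0.61  1.59  0.    0.95 -0.86]
xyz [-0.0914 -0.0005  0.4673] y-ang 68.11 tilt [-5.1 -1.6]
```

View pics/a1.png

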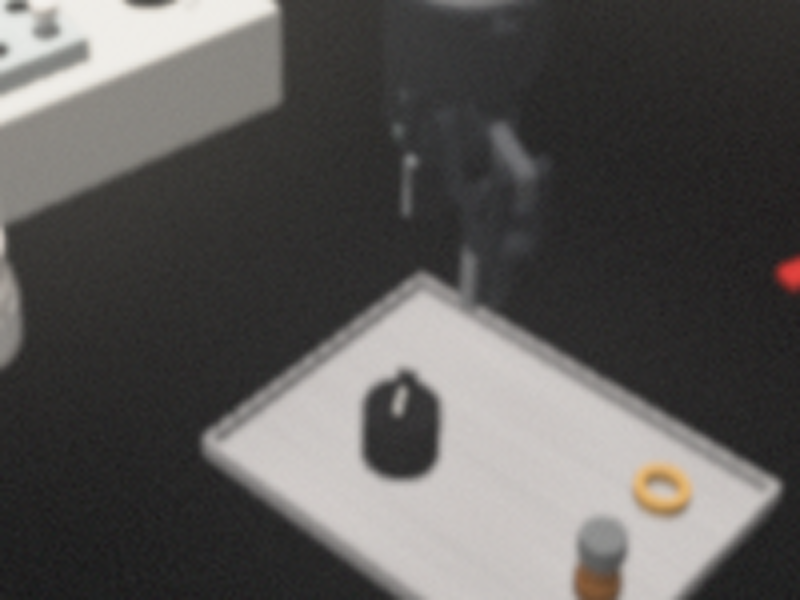

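The picture shows the open gripper above the tray, with the knob standing clear at crop (400,430) and the other objects well away. I'll shift over and descend.

servo_tool([
  {"xyz":[-0.045,0,0.05],"rotation":[0,0,0],"claw":0.46},
  {"xyz":[-0.088,0,0.15],"rotation":[0,0,0],"claw":0.46},
  {"xyz":[-0.088,0,0.2],"rotation":[0,0,0],"claw":0.46},
  {"xyz":[-0.088,0,0.2],"rotation":[0,0,0],"claw":0.46},
  {"xyz":[-0.088,0,0.2],"rotation":[0,0,0],"claw":0.46},
])

```text
time_s: 1.9
position: [648.0, 221.4, 81.1]
orientation: [-0.001, 0.188, 0.982, -0.0]
force: [-0.1, 0.4, 0.5]
gripper_width: 62.5
grip_force: 0.0
```

Run:
```python
from bench import arm
from h import *
s=arm.get_state(); print(s["time_s"],s["position"],s["force"],s["joint_pos"].round(2)); go(s,[648.5,217.5,11])
```

```text
1.9 [648.03422544 221.35674336  81.05341792] [-0.06178204  0.44283851  0.51930534] [ 0.31  0.69  1.56  0.    0.89 -0.88]
xyz [-0.0079 -0.0133  0.2802] y-ang 68.37 tilt [-2.1 -0.4]
```

servo_tool([
  {"xyz":[-0.006,-0.013,0.06],"rotation":[0,0,0],"claw":0.46},
  {"xyz":[-0.006,-0.013,0.13],"rotation":[0,0,0],"claw":0.46},
  {"xyz":[-0.006,-0.013,0.2],"rotation":[0,0,0],"claw":0.46},
  {"xyz":[-0.006,-0.013,0.25],"rotation":[0,0,0],"claw":0.46},
  {"xyz":[-0.006,-0.013,0.275],"rotation":[0,0,0],"claw":0.46},
  {"xyz":[-0.006,-0.013,0.275],"rotation":[0,0,0],"claw":0.46},
  {"xyz":[-0.006,-0.013,0.275],"rotation":[0,0,0],"claw":0.46},
])

```text
time_s: 2.48
position: [649.8, 217.0, 12.8]
orientation: [0.0, 0.188, 0.982, 0.0]
force: [-0.4, 0.1, 1.2]
gripper_width: 61.9
grip_force: 0.0
```

servo_tool([
  {"xyz":[0,0,0],"rotation":[0,0,0],"claw":0.1},
  {"xyz":[0,0,0],"rotation":[0,0,0],"claw":0.0},
  {"xyz":[0,0,0],"rotation":[0,0,0],"claw":-0.1},
  {"xyz":[0,0,0],"rotation":[0,0,0],"claw":-0.2},
  {"xyz":[0,0,0],"rotation":[0,0,0],"claw":-0.3},
  {"xyz":[0,0,0],"rotation":[0,0,0],"claw":-1},
  {"xyz":[0,0,0],"rotation":[0,0,0],"claw":-1},
  {"xyz":[0,0,0],"rotation":[0,0,0],"claw":-1},
], newtons=40)

```text
time_s: 3.15
position: [650.6, 217.1, 13.9]
orientation: [0.001, 0.188, 0.982, 0.001]
force: [-1.1, 0.2, 6.1]
gripper_width: 40.8
grip_force: 40.9
```

Gripped, with the opening at 41 mm. Lifting.

servo_tool([
  {"xyz":[0,0,-0.02],"rotation":[0,0,0],"claw":-1},
  {"xyz":[0,0,-0.06],"rotation":[0,0,0],"claw":-1},
  {"xyz":[0,0,-0.14],"rotation":[0,0,0],"claw":-1},
  {"xyz":[0,0,-0.25],"rotation":[0,0,0],"claw":-1},
  {"xyz":[0,0,-0.36],"rotation":[0,0,0],"claw":-1},
  {"xyz":[0,0,-0.48],"rotation":[0,0,0],"claw":-1},
  {"xyz":[0,0,-0.6],"rotation":[0,0,0],"claw":-1},
  {"xyz":[0,0,-0.7],"rotation":[0,0,0],"claw":-1},
  {"xyz":[0,0,-0.8],"rotation":[0,0,0],"claw":-1},
  {"xyz":[0,0,-0.8],"rotation":[0,0,0],"claw":-1},
  {"xyz":[0,0,-0.8],"rotation":[0,0,0],"claw":-1},
])

```text
time_s: 4.07
position: [650.6, 217.1, 215.3]
orientation: [0.002, 0.188, 0.982, 0.001]
force: [-0.2, 0.2, -0.5]
gripper_width: 41.0
grip_force: 40.5
```

Run:
```python
from bench import arm
from h import *
s=arm.get_state(); print(s["time_s"],s["position"],s["force"],s["joint_pos"].round(2)); go(s,[532.2,-257,215])
r=[arm.snapshot("scene"),arm.snapshot("top")];o=[]
for q,w,h in zip(r,(60,40),(45,30)):
    x,y=proj(q,s["position"]).astype(int); print(x,y); o.append(cv2.resize(q["frame"][y-h:y+h,x-w:x+w,::-1],(400,300),interpolation=2))
cv2.imwrite("pics/a2.png",np.hstack(o))
```

```text
4.0667 [650.61028351 217.1260206  215.25947486] [-0.17168432  0.15476301 -0.49599902] [ 0.3   0.53  1.5   0.    1.11 -0.89]
xyz [-0.2612 -1.9372 -0.0032] y-ang 68.3 tilt [4.  1.3]
352 258
223 180
```

View pics/a2.png

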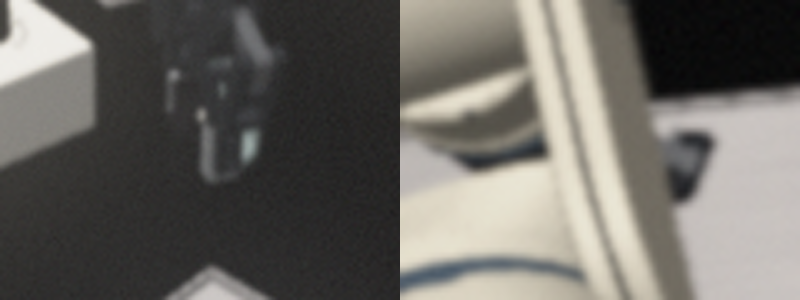

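The knob is held: it sits between the fingers and the tray spot is empty. Next I carry it over with part of the turn.

servo_tool([
  {"xyz":[-0.01,-0.06,0],"rotation":[0,0,0.03],"claw":-1},
  {"xyz":[-0.03,-0.18,0],"rotation":[0,0,0.08],"claw":-1},
  {"xyz":[-0.045,-0.32,0],"rotation":[0,0,0.14],"claw":-1},
  {"xyz":[-0.065,-0.46,0],"rotation":[0,0,0.2],"claw":-1},
  {"xyz":[-0.08,-0.6,0],"rotation":[0,0,0.26],"claw":-1},
  {"xyz":[-0.1,-0.74,0],"rotation":[0,0,0.32],"claw":-1},
  {"xyz":[-0.12,-0.87,0],"rotation":[0,0,0.38],"claw":-1},
  {"xyz":[-0.13,-0.95,0],"rotation":[0,0,0.44],"claw":-1},
  {"xyz":[-0.135,-1,0],"rotation":[0,0,0.48],"claw":-1},
  {"xyz":[-0.135,-1,0],"rotation":[0,0,0.48],"claw":-1},
])

```text
time_s: 5.0
position: [586.8, -30.3, 211.0]
orientation: [-0.001, 0.539, 0.842, -0.001]
force: [-0.1, -0.4, -0.7]
gripper_width: 41.0
grip_force: 40.5
```

Run:
```python
from bench import arm
from h import *
s=arm.get_state(); print(s["time_s"],s["position"],s["force"],s["joint_pos"].round(2)); go(s,[531.6,-259.2,150])
```

```text
5.0 [586.82567031 -30.29913897 210.97698242] [-0.0610296  -0.38302266 -0.72286657] [-0.07  0.39  1.73 -0.    1.02 -0.5 ]
xyz [-0.7389 -0.5836  0.245 ] y-ang 24.79 tilt [-3.6 -0.3]
```

servo_tool([
  {"xyz":[-0.03,-0.03,0],"rotation":[0,0,0.03],"claw":-1},
  {"xyz":[-0.1,-0.08,0],"rotation":[0,0,0.08],"claw":-1},
  {"xyz":[-0.2,-0.16,0],"rotation":[0,0,0.14],"claw":-1},
  {"xyz":[-0.31,-0.24,0],"rotation":[0,0,0.2],"claw":-1},
  {"xyz":[-0.42,-0.33,0],"rotation":[0,0,0.26],"claw":-1},
  {"xyz":[-0.52,-0.41,0],"rotation":[0,0,0.32],"claw":-1},
  {"xyz":[-0.61,-0.48,0],"rotation":[0,0,0.38],"claw":-1},
  {"xyz":[-0.69,-0.54,0.03],"rotation":[0,0,0.44],"claw":-1},
  {"xyz":[-0.735,-0.58,0.06],"rotation":[0,0,0.46],"claw":-1},
  {"xyz":[-0.735,-0.58,0.12],"rotation":[0,0,0.46],"claw":-1},
  {"xyz":[-0.735,-0.58,0.2],"rotation":[0,0,0.46],"claw":-1},
  {"xyz":[-0.735,-0.58,0.24],"rotation":[0,0,0.46],"claw":-1},
  {"xyz":[-0.735,-0.58,0.24],"rotation":[0,0,0.46],"claw":-1},
  {"xyz":[-0.735,-0.58,0.24],"rotation":[0,0,0.46],"claw":-1},
])

```text
time_s: 6.17
position: [535.0, -255.0, 151.7]
orientation: [-0.001, 0.8, 0.6, -0.001]
force: [0.2, 0.0, 0.4]
gripper_width: 41.1
grip_force: 40.5
```

Run:
```python
from bench import arm
from h import *
s=arm.get_state(); print(s["time_s"],s["position"],s["force"],s["wrist_torque"].round(2),s["joint_pos"].round(2)); go(s,[531.6,-259.2,130])
r=[arm.snapshot("scene"),arm.snapshot("top")];o=[]
for q,w,h in zip(r,(40,40),(30,30)):
    x,y=proj(q,[532,-257,125]).astype(int); print(x,y,proj(q,[532.2,-257,117]).round(1)); o.append(cv2.resize(q["frame"][y-h:y+h,x-w:x+w,::-1],(400,300),interpolation=2))
cv2.imwrite("pics/a3.png",np.hstack(o))
```

```text
6.1667 [ 534.96850243 -254.98616811  151.65434332] [0.20570846 0.04922265 0.4489157 ] [ 0.02 -0.01  0.05] [-0.46  0.48  1.76  0.    0.91 -0.18]
xyz [-0.02   -0.008   0.0866] y-ang -16.22 tilt [-2.1  1.1]
261 190 [262.  193.2]
437 236 [437.1 236.5]
```

View pics/a3.png

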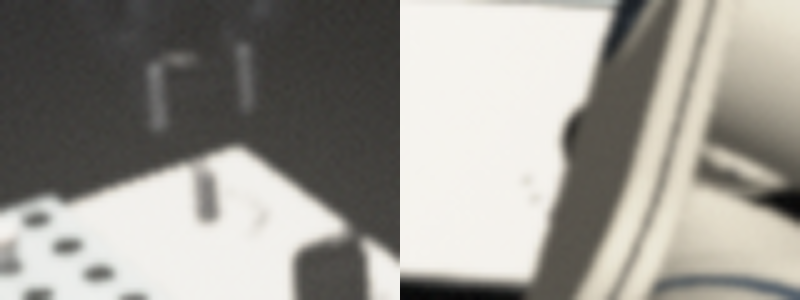

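The scene crop shows the fingers straddling the spindle (spindle at crop (203,190), finger midpoint about 201). I'll correct the offset and descend to just above the tip.

servo_tool([
  {"xyz":[-0.01,-0.004,0.02],"rotation":[0,0,0],"claw":-1},
  {"xyz":[-0.019,-0.008,0.05],"rotation":[0,0,0],"claw":-1},
  {"xyz":[-0.019,-0.008,0.08],"rotation":[0,0,0],"claw":-1},
  {"xyz":[-0.019,-0.008,0.08],"rotation":[0,0,0],"claw":-1},
  {"xyz":[-0.019,-0.008,0.08],"rotation":[0,0,0],"claw":-1},
  {"xyz":[-0.019,-0.008,0.08],"rotation":[0,0,0],"claw":-1},
])

```text
time_s: 6.77
position: [532.0, -259.8, 132.5]
orientation: [-0.0, 0.8, 0.6, -0.0]
force: [-0.6, 0.0, 1.1]
gripper_width: 40.9
grip_force: 40.5
```

servo_tool([
  {"xyz":[0,0,0.008],"rotation":[0,0,0],"claw":-1},
  {"xyz":[0,0,0.016],"rotation":[0,0,0],"claw":-1},
  {"xyz":[0,0,0.024],"rotation":[0,0,0],"claw":-1},
  {"xyz":[0,0,0.024],"rotation":[0,0,0],"claw":-1},
  {"xyz":[0,0,0.024],"rotation":[0,0,0],"claw":-1},
])

```text
time_s: 7.18
position: [531.9, -259.7, 126.4]
orientation: [-0.0, 0.8, 0.6, -0.0]
force: [-0.5, -0.5, 0.5]
gripper_width: 41.0
grip_force: 40.5
```

servo_tool([
  {"xyz":[0,0,0.006],"rotation":[0,0,0],"claw":-1},
  {"xyz":[0,0,0.012],"rotation":[0,0,0],"claw":-1},
  {"xyz":[0,0,0.018],"rotation":[0,0,0],"claw":-1},
  {"xyz":[0,0,0.018],"rotation":[0,0,0],"claw":-1},
  {"xyz":[0,0,0.018],"rotation":[0,0,0],"claw":-1},
])

```text
time_s: 7.6
position: [532.0, -259.8, 122.0]
orientation: [-0.0, 0.8, 0.6, -0.0]
force: [0.5, -0.3, -0.6]
gripper_width: 41.1
grip_force: 40.5
```

Neck is over the tip with no force. Continue down.

servo_tool([
  {"xyz":[0,0,0.008],"rotation":[0,0,0],"claw":-1},
  {"xyz":[0,0,0.016],"rotation":[0,0,0],"claw":-1},
  {"xyz":[0,0,0.024],"rotation":[0,0,0],"claw":-1},
  {"xyz":[0,0,0.032],"rotation":[0,0,0],"claw":-1},
  {"xyz":[0,0,0.04],"rotation":[0,0,0],"claw":-1},
  {"xyz":[0,0,0.04],"rotation":[0,0,0],"claw":-1},
  {"xyz":[0,0,0.04],"rotation":[0,0,0],"claw":-1},
])

```text
time_s: 8.18
position: [532.0, -259.8, 111.9]
orientation: [-0.0, 0.8, 0.6, -0.0]
force: [-0.2, 0.1, 0.0]
gripper_width: 40.7
grip_force: 40.5
```

servo_tool([
  {"xyz":[0,0,0.004],"rotation":[0,0,0],"claw":-1},
  {"xyz":[0,0,0.008],"rotation":[0,0,0],"claw":-1},
  {"xyz":[0,0,0.012],"rotation":[0,0,0],"claw":-1},
  {"xyz":[0,0,0.016],"rotation":[0,0,0],"claw":-1},
  {"xyz":[0,0,0.016],"rotation":[0,0,0],"claw":-1},
  {"xyz":[0,0,0.016],"rotation":[0,0,0],"claw":-1},
])

```text
time_s: 8.68
position: [532.0, -259.8, 108.0]
orientation: [-0.0, 0.8, 0.6, -0.0]
force: [-0.2, 1.5, 0.0]
gripper_width: 41.1
grip_force: 40.5
```

servo_tool([
  {"xyz":[0,0,0.003],"rotation":[0,0,0],"claw":-1},
  {"xyz":[0,0,0.006],"rotation":[0,0,0],"claw":-1},
  {"xyz":[0,0,0.008],"rotation":[0,0,0],"claw":-1},
  {"xyz":[0,0,0.008],"rotation":[0,0,0],"claw":-1},
  {"xyz":[0,0,0.008],"rotation":[0,0,0],"claw":-1},
])

```text
time_s: 9.1
position: [532.2, -259.9, 106.7]
orientation: [0.0, 0.8, 0.6, 0.0]
force: [-1.6, 0.6, 4.7]
gripper_width: 41.3
grip_force: 41.2
```

Contact at the expected height, 4.7 N. Sweep in 15° calls, turning about the knob's axis.

servo_tool([
  {"xyz":[0,-0.0004,0.001],"rotation":[0,0,0.033],"claw":-1},
  {"xyz":[0,-0.0009,0.001],"rotation":[0,0,0.067],"claw":-1},
  {"xyz":[0,-0.0013,0.001],"rotation":[0,0,0.1],"claw":-1},
  {"xyz":[0,-0.0018,0.001],"rotation":[0,0,0.133],"claw":-1},
  {"xyz":[0,-0.0022,0.001],"rotation":[0,0,0.167],"claw":-1},
  {"xyz":[0,-0.0022,0.001],"rotation":[0,0,0.167],"claw":-1},
])

```text
time_s: 9.6
position: [532.4, -260.0, 106.6]
orientation: [0.001, 0.872, 0.489, 0.001]
force: [0.2, 0.4, 5.8]
gripper_width: 41.0
grip_force: 41.0
```

servo_tool([
  {"xyz":[0,-0.0004,0],"rotation":[0,0,0.033],"claw":-1},
  {"xyz":[0,-0.0009,0],"rotation":[0,0,0.067],"claw":-1},
  {"xyz":[0,-0.0013,0],"rotation":[0,0,0.1],"claw":-1},
  {"xyz":[0,-0.0018,0],"rotation":[0,0,0.133],"claw":-1},
  {"xyz":[0,-0.0022,0],"rotation":[0,0,0.167],"claw":-1},
  {"xyz":[0,-0.0022,0],"rotation":[0,0,0.167],"claw":-1},
])

```text
time_s: 10.1
position: [532.0, -259.8, 106.6]
orientation: [0.001, 0.929, 0.371, 0.001]
force: [0.5, 0.1, 5.5]
gripper_width: 40.7
grip_force: 41.1
```

Run:
```python
from bench import arm
from h import *
s=arm.get_state(); print(s["wrist_torque"].round(3),s["joint_pos"].round(2)); go(s,[0,0,0])
```

```text
[ 0.002 -0.19  -0.037] [-0.47  0.54  1.78  0.    0.82  0.34]
xyz [-0.8254 -2.2206  0.421 ] y-ang -46.42 tilt [ 2.1 -1. ]
```

servo_tool([
  {"xyz":[0,-0.0004,0],"rotation":[0,0,0.033],"claw":-1},
  {"xyz":[0,-0.0009,0],"rotation":[0,0,0.067],"claw":-1},
  {"xyz":[0,-0.0013,0],"rotation":[0,0,0.1],"claw":-1},
  {"xyz":[0,-0.0018,0],"rotation":[0,0,0.133],"claw":-1},
  {"xyz":[0,-0.0022,0],"rotation":[0,0,0.167],"claw":-1},
  {"xyz":[0,-0.0022,0],"rotation":[0,0,0.167],"claw":-1},
])

```text
time_s: 10.6
position: [531.7, -259.5, 106.6]
orientation: [0.001, 0.969, 0.247, 0.001]
force: [2.2, -0.5, 4.9]
gripper_width: 41.0
grip_force: 41.1
```

servo_tool([
  {"xyz":[0,0,0],"rotation":[0,0,0.033],"claw":-1},
  {"xyz":[0,0,0],"rotation":[0,0,0.067],"claw":-1},
  {"xyz":[0,0,0],"rotation":[0,0,0.1],"claw":-1},
  {"xyz":[0,0,0],"rotation":[0,0,0.133],"claw":-1},
  {"xyz":[0,0,0],"rotation":[0,0,0.167],"claw":-1},
  {"xyz":[0,0,0],"rotation":[0,0,0.167],"claw":-1},
])

```text
time_s: 11.1
position: [531.6, -259.4, 106.5]
orientation: [0.001, 0.993, 0.119, 0.001]
force: [2.2, -0.4, 4.9]
gripper_width: 41.0
grip_force: 41.1
```

servo_tool([
  {"xyz":[0,0,0],"rotation":[0,0,0.033],"claw":-1},
  {"xyz":[0,0,0],"rotation":[0,0,0.067],"claw":-1},
  {"xyz":[0,0,0],"rotation":[0,0,0.1],"claw":-1},
  {"xyz":[0,0,0],"rotation":[0,0,0.133],"claw":-1},
  {"xyz":[0,0,0],"rotation":[0,0,0.167],"claw":-1},
  {"xyz":[0,0,0],"rotation":[0,0,0.167],"claw":-1},
])

```text
time_s: 11.6
position: [531.5, -259.4, 106.3]
orientation: [0.0, 1.0, -0.012, 0.001]
force: [3.6, -0.5, 4.2]
gripper_width: 40.9
grip_force: 41.0
```

Run:
```python
from bench import arm
from h import *
s=arm.get_state(); print(s["force"],s["wrist_torque"].round(3),s["joint_pos"].round(2)); go(s,[0,0,0])
```

```text
[ 3.6264671  -0.51262289  4.15872697] [-0.107 -0.444 -0.007] [-0.47  0.54  1.78  0.    0.82  1.12]
xyz [-2.1511 -0.9863  0.4204] y-ang -91.38 tilt [ 1.9 -0.8]
```

servo_tool([
  {"xyz":[0.003,0,0.001],"rotation":[0,0,0.033],"claw":-1},
  {"xyz":[0.003,0,0.001],"rotation":[0,0,0.067],"claw":-1},
  {"xyz":[0.003,0,0.001],"rotation":[0,0,0.1],"claw":-1},
  {"xyz":[0.003,0,0.001],"rotation":[0,0,0.133],"claw":-1},
  {"xyz":[0.003,0,0.001],"rotation":[0,0,0.167],"claw":-1},
  {"xyz":[0.003,0,0.001],"rotation":[0,0,0.167],"claw":-1},
])

```text
time_s: 12.1
position: [531.4, -259.2, 105.4]
orientation: [0.0, 0.99, -0.142, 0.0]
force: [1.4, -2.8, 1.4]
gripper_width: 40.9
grip_force: 40.6
```

The height dropped and the force fell off, so it has likely matched. Pressing gently, no turn.

servo_tool([
  {"xyz":[0,0,0.004],"rotation":[0,0,0],"claw":-1},
  {"xyz":[0,0,0.008],"rotation":[0,0,0],"claw":-1},
  {"xyz":[0,0,0.008],"rotation":[0,0,0],"claw":-1},
  {"xyz":[0,0,0.008],"rotation":[0,0,0],"claw":-1},
])

```text
time_s: 12.43
position: [531.4, -259.2, 103.4]
orientation: [0.0, 0.99, -0.143, 0.0]
force: [3.0, -2.5, -1.0]
gripper_width: 40.8
grip_force: 40.6
```

Run:
```python
from bench import arm
from h import *
s=arm.get_state(); print(s["position"],s["force"],s["wrist_torque"].round(3)); go(s,[0,0,0])
```

```text
[ 531.40309927 -259.21192014  103.37043982] [ 2.95175301 -2.50369746 -1.01508127] [-0.519 -0.441 -0.008]
xyz [-2.332  -0.3943  0.4131] y-ang -106.41 tilt [ 0.1 -0.2]
```

It drops freely, so the D is engaged. I'll relieve the side force and press on in small steps.

servo_tool([
  {"xyz":[0.0025,0.001,0],"rotation":[0,0,0],"claw":-1},
  {"xyz":[0.0025,0.001,0.004],"rotation":[0,0,0],"claw":-1},
  {"xyz":[0.0025,0.001,0.008],"rotation":[0,0,0],"claw":-1},
  {"xyz":[0.0025,0.001,0.008],"rotation":[0,0,0],"claw":-1},
])

```text
time_s: 12.77
position: [531.8, -259.5, 101.7]
orientation: [0.0, 0.99, -0.143, -0.0]
force: [0.8, -2.5, 4.0]
gripper_width: 41.1
grip_force: 40.9
```

servo_tool([
  {"xyz":[0,0,0.003],"rotation":[0,0,0],"claw":-1},
  {"xyz":[0,0,0.006],"rotation":[0,0,0],"claw":-1},
  {"xyz":[0,0,0.006],"rotation":[0,0,0],"claw":-1},
  {"xyz":[0,0,0.006],"rotation":[0,0,0],"claw":-1},
])

```text
time_s: 13.1
position: [531.6, -259.4, 99.9]
orientation: [-0.0, 0.99, -0.143, -0.0]
force: [1.4, -3.6, 1.8]
gripper_width: 41.1
grip_force: 40.8
```

servo_tool([
  {"xyz":[0,0.002,0.003],"rotation":[0,0,0],"claw":-1},
  {"xyz":[0,0.002,0.006],"rotation":[0,0,0],"claw":-1},
  {"xyz":[0,0.002,0.006],"rotation":[0,0,0],"claw":-1},
  {"xyz":[0,0.002,0.006],"rotation":[0,0,0],"claw":-1},
])

```text
time_s: 13.43
position: [531.4, -259.5, 97.7]
orientation: [-0.0, 0.99, -0.143, -0.001]
force: [1.8, -0.8, -5.2]
gripper_width: 40.8
grip_force: 41.1
```

Now pulled downwards: it is past the snap. Seat it on the deck.

servo_tool([
  {"xyz":[0,0,0.003],"rotation":[0,0,0],"claw":-1},
  {"xyz":[0,0,0.006],"rotation":[0,0,0],"claw":-1},
  {"xyz":[0,0,0.006],"rotation":[0,0,0],"claw":-1},
  {"xyz":[0,0,0.006],"rotation":[0,0,0],"claw":-1},
])

```text
time_s: 13.77
position: [531.6, -259.8, 96.8]
orientation: [-0.0, 0.99, -0.143, -0.0]
force: [1.7, -1.7, -5.0]
gripper_width: 40.7
grip_force: 41.1
```

servo_tool([
  {"xyz":[0,0,0.003],"rotation":[0,0,0],"claw":-1},
  {"xyz":[0,0,0.006],"rotation":[0,0,0],"claw":-1},
  {"xyz":[0,0,0.006],"rotation":[0,0,0],"claw":-1},
  {"xyz":[0,0,0.006],"rotation":[0,0,0],"claw":-1},
])

```text
time_s: 14.1
position: [531.7, -259.9, 96.0]
orientation: [0.0, 0.99, -0.143, 0.0]
force: [-0.7, -0.4, 2.3]
gripper_width: 40.9
grip_force: 41.8
```

servo_tool([
  {"xyz":[0,0,0.003],"rotation":[0,0,0],"claw":-1},
  {"xyz":[0,0,0.006],"rotation":[0,0,0],"claw":-1},
  {"xyz":[0,0,0.006],"rotation":[0,0,0],"claw":-1},
  {"xyz":[0,0,0.006],"rotation":[0,0,0],"claw":-1},
])

```text
time_s: 14.43
position: [531.8, -259.9, 95.9]
orientation: [0.0, 0.99, -0.143, 0.0]
force: [-5.3, 1.7, 16.6]
gripper_width: 41.2
grip_force: 43.3
```

Hard stop at 95.9 mm, the height predicted for home. I'll unload, open and retreat.

servo_tool([
  {"xyz":[0,0,-0.006],"rotation":[0,0,0],"claw":-1},
  {"xyz":[0,0,-0.006],"rotation":[0,0,0],"claw":-1},
  {"xyz":[0,0,-0.006],"rotation":[0,0,0],"claw":0.2},
  {"xyz":[0,0,-0.006],"rotation":[0,0,0],"claw":0.46},
  {"xyz":[0,0,-0.006],"rotation":[0,0,0],"claw":0.46},
  {"xyz":[0,0,-0.006],"rotation":[0,0,0],"claw":0.46},
  {"xyz":[0,0,-0.006],"rotation":[0,0,0],"claw":0.46},
])

```text
time_s: 15.02
position: [531.7, -259.9, 95.4]
orientation: [-0.0, 0.99, -0.143, -0.0]
force: [-0.7, -0.0, -0.1]
gripper_width: 62.1
grip_force: 0.0
```

servo_tool([
  {"xyz":[0,0,-0.02],"rotation":[0,0,0],"claw":0.46},
  {"xyz":[0,0,-0.06],"rotation":[0,0,0],"claw":0.46},
  {"xyz":[0,0,-0.12],"rotation":[0,0,0],"claw":0.46},
  {"xyz":[0,0,-0.22],"rotation":[0,0,0],"claw":0.46},
  {"xyz":[0,0,-0.34],"rotation":[0,0,0],"claw":0.46},
  {"xyz":[0,0,-0.46],"rotation":[0,0,0],"claw":0.46},
  {"xyz":[0,0,-0.56],"rotation":[0,0,0],"claw":0.46},
  {"xyz":[0,0,-0.6],"rotation":[0,0,0],"claw":0.46},
  {"xyz":[0,0,-0.6],"rotation":[0,0,0],"claw":0.46},
  {"xyz":[0,0,-0.6],"rotation":[0,0,0],"claw":0.46},
])

```text
time_s: 15.85
position: [531.6, -259.8, 245.7]
orientation: [0.0, 0.99, -0.143, 0.0]
force: [1.0, 0.1, 0.2]
gripper_width: 62.1
grip_force: 0.0
```

Run:
```python
from bench import arm
from h import *
s=arm.get_state(); print(s["time_s"],s["position"],s["force"],s["qd"].round(3)); go(s,[0,0,0])
q=arm.snapshot("scene"); x,y=proj(q,[535,-200,110]).astype(int)
cv2.imwrite("pics/a4.png",cv2.resize(q["frame"][y-45:y+45,x-60:x+60,::-1],(800,600),interpolation=2))
```

```text
15.85 [ 531.58703261 -259.83899723  245.69080905] [0.9844296  0.1101748  0.21262633] [-0.001  0.034  0.027  0.001 -0.004 -0.   ]
xyz [-2.3345 -0.3933  0.9812] y-ang -106.49 tilt [ 0.6 -0.3]
```

View pics/a4.png

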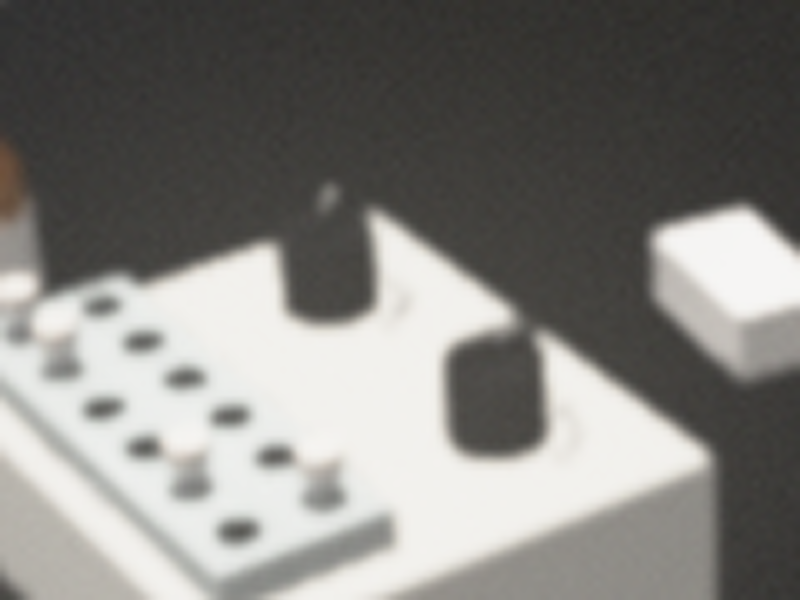

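The crop shows the knob standing on the deck at (330,260), like the fitted one at (495,395). Before handing in I'll compare its bottom edge with where it should be when fully home.

Run:
```python
from bench import arm
from h import *
q=arm.snapshot("scene"); g=cv2.cvtColor(q["frame"],cv2.COLOR_RGB2GRAY).astype(float)
a=np.linspace(0,2*np.pi,90)
for nm,(X,Y) in dict(new=(532.5,-257.3),fitted=(543.,-128.)).items():
    for z in (85,90,96): 
        P=np.array([proj(q,[X+21*np.cos(t),Y+21*np.sin(t),z]) for t in a]); print(nm,z,P[:,1].max().round(2))
    u=int(round(proj(q,[X,Y,90])[0])); v0=int(P[:,1].max())-6
    col=g[v0:v0+14,u-1:u+2].mean(1); k=np.argmax(col>130); print(" edge",v0+k-1+(130-col[k-1])/(col[k]-col[k-1]))
```

```text
new 85 206.97
new 90 205.41
new 96 203.53
 edge 205.58579881656806
fitted 85 227.04
fitted 90 225.42
fitted 96 223.46
 edge 225.71515151515152
```

Its edge offset (-1.38 px) matches the fitted knob's (-1.32 px), so it is fully home.

```bash
python3 -c "
from bench import arm
print(arm.close_job())"
```

```text
the job is handed in; nothing more can be done
None
```

The knob is back on the spindle and snapped home on the deck, released with the arm clear; the highest force I read was 16.6 N against the deck, and the job was handed in at about 16 s.

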